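# Stand the fallen flask on the stirrer at a low bridge and switch it on

### The job

A capped conical flask has fallen over on the bench: take it by its cap, push its base against the front edge of the low aluminium bridge on the bench from below, so that the flask swings upright within the fingers while you keep hold of it, and stand it in the middle of the magnetic stirrer's round plate. Then, with the flask let go, flip the stirrer's bat toggle over to its far side to start it. Leave the other things on the bench as they are.

Things in the scene. Friction and masses are not known exactly. Their poses are not given: they have to be found in the camera images.
- flask: The flask lying on its side at the start: conical clear glass with a ribbed screw cap that cannot come off; 69 mm wide at the base, 123 mm tall, 0.09 to 0.18 kg. Origin at the centre of its flat underside; its own z axis runs from base to cap; near the base (14 mm up) the wall is 32 mm from that axis. Lying, it rests on the rims of base and cap, its centre line dropping by 8 degrees towards the cap.
- cap_centre (a point): Middle of the flask's cap, 112 mm from the underside; the cap is 36 mm in diameter and 22 mm long; lying, this point is about 19 mm above the bench. Gripped here with 20 to 50 N, square to the flask, it keeps its angle in the fingers until a few newtons press on its base; then it turns about the line between the fingers.
- stop_bar: Flat aluminium bar held level across two posts, fixed to the bench like a low bridge: bar 24 mm along its x, 154 mm along its y, underside 80 mm and top 90 mm above the bench; 130 mm free between the posts (12 mm thick). Origin at bench height under the middle of the bar; its lower front edge lies 12 mm to the -x (robot) side, parallel to its y axis.
- stirrer: Magnetic stirrer, fixed grey housing 160 mm along its x, 230 mm along its y (at its yaw 0, y is to the robot's left), deck 45 mm high; origin at the centre of its underside. A small round fixed knob, 13 mm high, stands on the deck 65 mm beyond the toggle (+x).
- plate_centre (a point): Centre of the top of the stirrer's round white plate (130 mm across, 51 mm above the bench); axes as the stirrer's.
- toggle (a joint): The steel bat toggle on the stirrer's deck, 125 mm from the plate's centre. 0 = leaning to the stirrer's -x side (towards the robot, off), 0.70 = leaning to its +x side (away from the robot, on). It snaps over its centre at 0.35 and holds itself at either end; about 1 N at its tip moves it. It hinges about the stirrer's y axis, at deck height, and is 36 mm long.
- toggle_tip (a point): Centre of the rounded end (13 mm thick) of the bat toggle; at the start 79 mm above the bench.
- standing_flask: A like flask that stands upright at the back; leave it alone. Origin at the centre of its underside.
- beaker: Low glass beaker, 53 mm wide, 66 mm tall; leave it alone.
- dish: Small round dish, 60 mm wide, 13 mm tall; leave it alone.
- vial: Small vial with a white cap, 28 mm wide, 62 mm tall; leave it alone.
- tape: Roll of tape lying flat, 103 mm wide, 25 mm tall; leave it alone.
- marker: Felt marker lying flat, 130 mm long, 15 mm thick; leave it alone.

How it is judged:
By the outcome, as a careful person would: the job done as asked, in the order asked, and still so for the second after the job is handed in, with the robot touching nothing.
It also fails if it takes over 72 s, if anything falls off the work surface, if the arm or the gripper's body presses on something with over 40 N, if the wrist force passes 120 N, or if a joint passes its speed limit or range.

### The arm

A 7-joint arm with a two-finger parallel gripper is mounted at the origin on the work surface; the furniture and walls round the work are solid. World frame = base frame: x ahead of the robot, y to its left, z up, the work surface at z = 0. Lengths are in m, angles in rad, forces in N, time in s.
With the tool pointing down it reaches from about 0.375 to 0.925 m from the base axis. Payload 3.1 kg.
Tool frame: the origin (TCP) lies at the very end of the fingers, on their centre line; the grasp point (between the pads) lies 19 mm behind it; z points along the fingers, y is the line along which they close (so a half turn about z gives the same grasp; the last joint's range is limited). The gripper opens to 85 mm and grips with 20 to 120 N. Pads are 22 mm wide; open, the fingers measure 114 mm over their backs; the gripper's body (76 mm by 85 mm) begins 54 mm behind the grasp point. The pads swing forward as they close: fully open they stand 13 mm farther back than shut.
Start: joints at [1.207, 0.383, 0.044, 1.598, -0.018, 1.161, -0.05], TCP at [0.171, -0.627, 0.231] pointing down, gripper open.
Joint ranges: [-2.61, 2.61], [-0.41, 2.15], [-1.48, 1.57], [0, 2.5], [-1.57, 4.71], [0.05, 1.97], [-2.85, 2.85]. Speed limits (rad/s): [2.79, 2.79, 3.14, 3.14, 3.14, 3.14, 3.14].

### API

Orientations are given as [roll, pitch, yaw] about the fixed x, y, z axes, in that order (R = Rz(yaw) Ry(pitch) Rx(roll)).
In Python, from workcell import telemetry, vision, job gives the robot as it stands.
- The arm moves only by the tool send_rows, never from a script. Its argument "series" is one flat list of numbers, 5 for each row, row after row: the opening, from -1 (shut) to 1 (fully open), then the shift along the tool's x, y, z in m, then the turn about the tool's z in degrees. A call has exactly 8 rows; each row shifts and turns the commanded pose from where the row before left it, along the tool's axes as they then stand; what a row does not reach is not made up. A row lasts 1/12 s, in which the tool goes at most 41.7 mm and 7.16 degrees, less where a joint would pass 70% of its speed; a pose out of reach is approached as far as the arm can. A call with a gripper value outside its range is refused whole. The fingers move at their own pace and stop on an object; the grip force is fixed at half the most. Time passes only in rows, so rows that do not move let the fingers close, or fill a call up. It gives the time, the measured TCP pose, the force, the opening and the grip force at its end, in the units of the state.
- telemetry.read_state(): the state, without advancing time (a new reading comes with each control period).
- vision.snapshot(name): name is "scene" or "top"; returns a dict with "img" (400x640x3 uint8, red, green, blue), "range_z" (400x640 float32, m along the optical axis (not along the pixel's ray), 0 where there is no reading), "K" (3x3 intrinsics, pixels), "origin" and "orientation" of the camera in the world. Camera axes: x right, y down, z forward; pixel columns grow to the right and rows downward; lengths in m; the calibration is good to about 2 mm. A picture is of the moment at which its call begins.
- job.finish_job(): hands the job in; it is judged then, once.
The state is a dict: "time_s": time; "qpos": joint angles; "qvel": joint speeds; "effort": joint torques, N m; "eef_pos": TCP position; "tool_rot": TCP orientation; "force": force on the tool from outside, world axes, zero at the start; "torque": the same for the moment, N m; "opening": finger opening in m; "gripper_force": force on a finger pad.
Only numpy, scipy, OpenCV 4.12 (cv2) and the standard library are available. Lean on these libraries where they do the work, as an engineer would, in place of code of your own. Each camera call takes 0.05 s, during which the arm holds its last target. There are 200 camera calls.

## Working session

There is one attempt and no reset: what is moved stays moved. The work goes in short steps, Python scripts to look and compute and a tool call to move; the robot and the scene stay as the last step left them, time stands still between calls to the robot, and variables do not carry over. Pictures are saved under pics/ and viewed, at most 12 in all, crops included, and the job is handed in when it is done.

Besides the shell and the picture viewer there is one more tool, called after "Call:" as name(argument=value, ...), one argument or row to a line, values as JSON. send_rows: Moves the arm, as the interface text tells. Its arguments: {"type":"object","properties":{"series":{"type":"array"}},"required":["series"]}

```bash
mkdir -p pics; cat > h.py <<'E'
import numpy as np, cv2
from scipy.spatial.transform import Rotation as R
from workcell import telemetry, vision, job
np.set_printoptions(precision=4,suppress=True)
def rot(o):
    o=np.array(o,float)
    return o if o.shape==(3,3) else (R.from_euler('xyz',o).as_matrix() if o.size==3 else R.from_quat(o).as_matrix())
def snap(n):
    s=vision.snapshot(n); np.savez(f'{n}.npz',**{k:np.array(v) for k,v in s.items()}); return s
def load(n): return dict(np.load(f'{n}.npz'))
def cloud(s):
    K=s['K'];v,u=np.mgrid[:400,:640];z=s['range_z']
    p=np.stack([(u-K[0,2])/K[0,0]*z,(v-K[1,2])/K[1,1]*z,z],-1)
    return p@rot(s['orientation']).T+np.array(s['origin'])
def at_h(s,u,v,h):
    K=s['K'];d=rot(s['orientation'])@np.array([(u-K[0,2])/K[0,0],(v-K[1,2])/K[1,1],1]);o=np.array(s['origin'])
    return o+d*(h-o[2])/d[2]
def proj(s,p):
    c=rot(s['orientation']).T@(np.array(p)-s['origin']);q=s['K']@c;return q[:2]/q[2]
E
python3 - <<'E'
from h import *
st=telemetry.read_state();print(st)
for n in('scene','top'):
    s=snap(n);print(n,s['K'],s['origin'],s['orientation'])
    cv2.imwrite(f'pics/{n}0.png',cv2.resize(s['img'][:,:,::-1],(800,500)))
E
```

```text
{'time_s': 0.0, 'qpos': array([ 1.2072,  0.3838,  0.0439,  1.5996, -0.0179,  1.1612, -0.0499]), 'qvel': array([-0.0006,  0.0001,  0.001 , -0.0006,  0.0006,  0.0011, -0.0003]), 'effort': array([ -0.0005, -43.3458,   1.0241, -24.9515,   0.0105,   0.0112,
         0.    ]), 'eef_pos': array([ 0.1705, -0.6263,  0.2299]), 'tool_rot': array([-3.139 ,  0.0001,  0.2658]), 'force': array([-0.288 ,  0.8971,  0.2392]), 'torque': array([-0.0167,  0.0006,  0.0508]), 'gripper_force': 0.0, 'opening': 0.08525861564150046}
scene [[367.2821   0.     325.7517]
 [  0.     367.2821 197.6844]
 [  0.       0.       1.    ]] [-0.0042  0.7079  0.6331] [-2.1471 -0.015  -2.4306]
top [[487.1822   0.     313.1662]
 [  0.     487.1822 197.5867]
 [  0.       0.       1.    ]] [0.3305 0.0506 1.496 ] [-2.9941  0.0027 -1.5596]
```

View pics/top0.png

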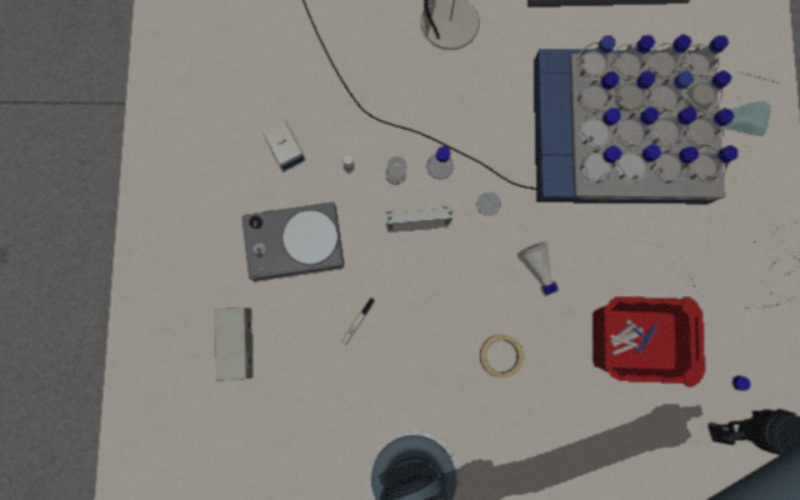

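View pics/scene0.png

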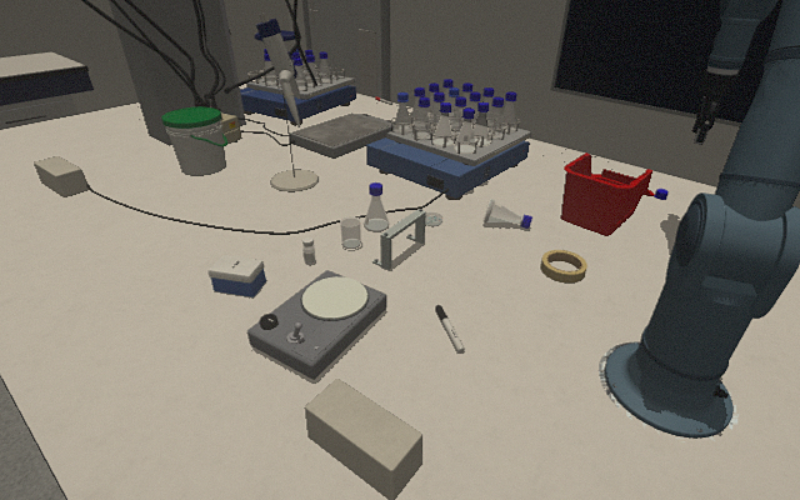

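The top view shows the lying flask with its base at (535,247) and its cap at (549,288). The bridge is at (387–452,215), the plate at (310,237) and the toggle at (259,250), all in 800x500 pixels.

```bash
python3 - <<'E'
from h import *
s=load('top');P=cloud(s);k=1.25
for n,u,v,h in[('base',535,247,.03),('cap',549.5,288,.037),('plate',310,237,.051),('tog',259,250,.079),('knob',256,222,.058),('barL',388,213,.09),('barR',452,210,.09),('beaker',397,165,.03),('sflask',442,155,.123),('dish',488,204,.013),('tape',502,356,.025),('marker',358,322,.015)]:
    print(n,at_h(s,u/k,v/k,h),P[int(v/k),int(u/k)])
img=s['img'].astype(int)
def roi(c,r): return (abs(P[...,0]-c[0])<r[0])&(abs(P[...,1]-c[1])<r[1])
# bar
b=at_h(s,420/k,213/k,.09); m=roi(b,(.06,.12))&(abs(P[...,2]-.09)<.007)
q=P[m][:,:2].astype(np.float32);print('bar',m.sum(),cv2.minAreaRect(q),P[m].mean(0))
g=at_h(s,310/k,237/k,.051)
m=roi(g,(.1,.1))&(img.sum(-1)>450)&(abs(P[...,2]-.051)<.02)
e=cv2.findContours(m.astype(np.uint8),0,1)[0];e=max(e,key=len)
(cu,cv_),r=cv2.minEnclosingCircle(e);el=cv2.fitEllipse(e);print('plate',at_h(s,*el[0],.051),el,at_h(s,cu,cv_,.051),np.median(P[m][:,2]))
# deck rect
m=roi(g,(.15,.22))&(P[...,2]>.03)&(P[...,2]<.07)
e=cv2.findContours(m.astype(np.uint8),0,1)[0];e=max(e,key=len)[:,0]
w=np.array([at_h(s,*p,.045)[:2] for p in e],np.float32);print('deck',cv2.minAreaRect(w))
c=at_h(s,549/k,288/k,.03)
m=roi(c,(.04,.04))&(img[...,2]>img[...,0]+35)
print('cap',m.sum(),P[m].mean(0),at_h(s,*np.argwhere(m).mean(0)[::-1],.03))
for i,(n,u,v,w) in enumerate([('fl',535,265,40)]): pass
def crop(u,v,w,h,f): 
    u,v=int(u/k),int(v/k); return cv2.resize(s['img'][v-h:v+h,u-w:u+w,::-1],None,fx=f,fy=f,interpolation=cv2.INTER_CUBIC)
a=crop(540,268,32,32,8);b=crop(420,215,36,32,8);cv2.imwrite('pics/c1.png',np.hstack([a[:,:384],b[:,:400]]))
c=crop(290,240,48,36,8);cv2.imwrite('pics/c2.png',c)
print([int(540/k)-32,int(268/k)-32,int(420/k)-36,int(215/k)-32,int(290/k)-48,int(240/k)-36])
E
```

```text
base [ 0.552  -0.2921  0.03  ] [ 0.549  -0.2847  0.062 ]
cap [ 0.452  -0.3229  0.037 ] [ 0.4533 -0.3216  0.0351]
plate [0.5673 0.2531 0.051 ] [0.5695 0.2535 0.0485]
tog [0.5304 0.3682 0.079 ] [0.5305 0.3689 0.0784]
knob [0.6013 0.3831 0.058 ] [0.6031 0.3856 0.0578]
barL [0.6201 0.0658 0.09  ] [0.6378 0.0679 0.0101]
barR [ 0.6289 -0.0848  0.09  ] [ 0.6298 -0.0835  0.0858]
beaker [0.7542 0.0455 0.03  ] [0.761  0.0473 0.0066]
sflask [ 0.7525 -0.0588  0.123 ] [ 0.7517 -0.0569  0.1254]
dish [ 0.6615 -0.1818  0.013 ] [ 0.6642 -0.1821  0.0035]
tape [ 0.2898 -0.2088  0.025 ] [ 0.2915 -0.2116 -0.0011]
marker [0.3665 0.1358 0.015 ] [0.3683 0.1371 0.0137]
bar 430 ((0.615143358707428, -0.009420342743396759), (0.0253620445728302, 0.1540469080209732), 6.46494722366333) [ 0.6152 -0.0088  0.0897]
plate [0.568  0.2542 0.051 ] ((247.65447998046875, 189.3861541748047), (39.4638671875, 40.52088928222656), 64.00189971923828) [0.5684 0.2543 0.051 ] 0.0509489189310095
deck ((0.5609918832778931, 0.29642176628112793), (0.1618524044752121, 0.229644775390625), 9.180746078491211)
cap 68 [ 0.4519 -0.3256  0.0316] [ 0.452 -0.326  0.03 ]
[400, 182, 300, 140, 184, 156]
```

View pics/c2.png

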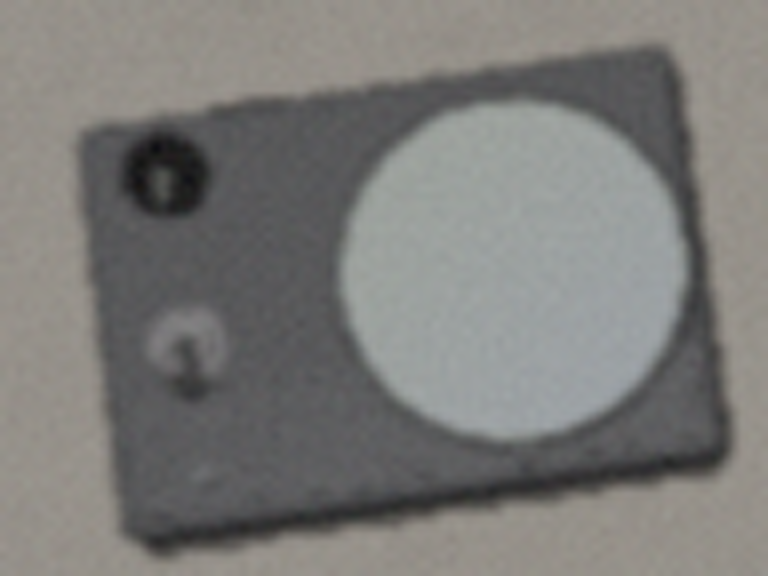

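View pics/c1.png

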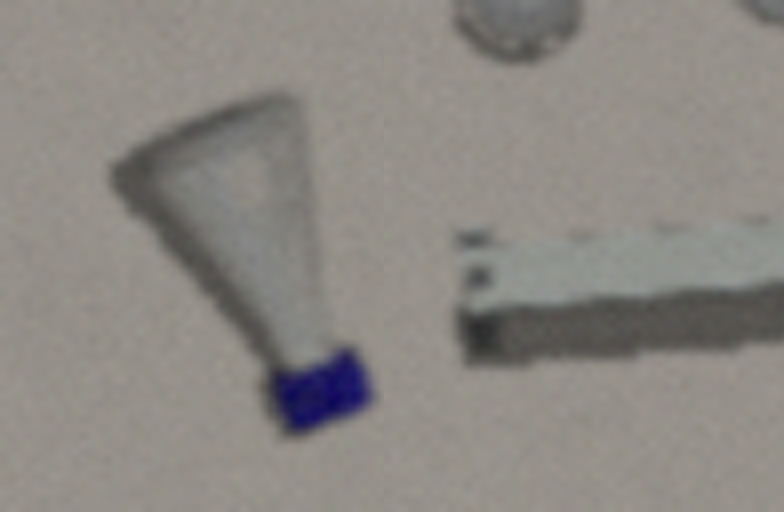

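Enlarged crops: the flask's base rim runs from (115,175) to (295,95) and its cap is centred near (322,390). The bar's near-right end is at (470,305). In the stirrer crop the toggle is at (187,345), the knob at (165,178) and the plate's centre at (513,268).

```bash
python3 - <<'E'
from h import *
s=load('top');P=cloud(s);img=s['img'].astype(int)
B=at_h(s,205/8+400,135/8+182,.034);C=at_h(s,322/8+400,390/8+182,.021);d=B-C
print('base',B,'cap',C,'len',np.linalg.norm(d[:2]),'yaw',np.degrees(np.arctan2(d[1],d[0])))
m=(img[...,2]>img[...,0]+35)&(abs(P[...,0]-.452)<.04)&(abs(P[...,1]+.325)<.04)
q=np.argwhere(m)[:,::-1];w=np.array([at_h(s,*p,.022)[:2] for p in q],np.float32);print(cv2.minAreaRect(w),w.mean(0))
# toggle points
for n in('top','scene'):
    S=load(n);Q=cloud(S)
    m=(abs(Q[...,0]-.535)<.03)&(abs(Q[...,1]-.372)<.03)&(Q[...,2]>.062)&(Q[...,2]<.1);print(n,'tog',m.sum(),Q[m].mean(0),Q[m].max(0),Q[m].min(0))
    m=(abs(Q[...,0]-.60)<.025)&(abs(Q[...,1]-.384)<.025)&(Q[...,2]>.052)&(Q[...,2]<.1);print(n,'knob',m.sum(),Q[m].mean(0))
    m=(abs(Q[...,0]-.615)<.06)&(abs(Q[...,1]+.009)<.1)&(abs(Q[...,2]-.09)<.006);print('bar',cv2.minAreaRect(Q[m][:,:2].astype(np.float32)))
E
```

```text
base [ 0.5474 -0.2839  0.034 ] cap [ 0.4523 -0.3289  0.021 ] len 0.10527047433357138 yaw 25.31663415488887
((0.45248639583587646, -0.3280773460865021), (0.018939098343253136, 0.031893037259578705), 18.89278221130371) [ 0.4527 -0.328 ]
top tog 18 [0.5276 0.372  0.0811] [0.5347 0.3759 0.0914] [0.5216 0.3667 0.0638]
top knob 89 [0.6027 0.3841 0.0582]
bar ((0.615143358707428, -0.009420342743396759), (0.0253620445728302, 0.1540469080209732), 6.46494722366333)
scene tog 44 [0.5233 0.3772 0.0771] [0.5312 0.3818 0.0868] [0.5167 0.3698 0.0623]
scene knob 125 [0.5978 0.3889 0.0577]
bar ((0.6120179891586304, -0.007221989333629608), (0.026358166709542274, 0.1570672243833542), 6.011839389801025)
```

Call:
send_rows(
  series=[0.5,0.029,-0.018,0,0,0.5,0.029,-0.018,0,0,0.5,0.029,-0.018,0,0,0.5,0.029,-0.018,0,0,0.5,0.029,-0.018,0,0,0.5,0.029,-0.018,0,0,0.5,0.029,-0.018,0,0,0.5,0.029,-0.018,0,0],
)

```text
time_s: 0.77
eef_pos: [0.3573, -0.4256, 0.2308]
tool_rot: [-3.141, 0.0, 0.266]
force: [0.5, 0.6, -0.2]
opening: 0.0639
gripper_force: 0.0
```

Call:
send_rows(
  series=[0.3,0.029,-0.018,0,0,0.3,0.029,-0.018,0,0,0.3,0.029,-0.018,0.02,0,0.3,0.029,-0.016,0.03,0,0.3,0,0,0.03,-2,0.3,0,0,0.02,-2,0.3,0,0,0,-2,0.3,0,0,0,-1],
)

```text
time_s: 1.43
eef_pos: [0.447, -0.3292, 0.1306]
tool_rot: [-3.137, 0.003, 0.39]
force: [-0.3, 0.6, 0.3]
opening: 0.0556
gripper_force: 0.0
```

Call:
send_rows(
  series=[0.3,0.003,0,0.02,0,0.3,0.003,0.001,0.02,0,0.3,0,0,0.02,0,0.3,0,0,0.015,0,0.3,0,0,0,0,0.3,0,0,0,0,0.3,0,0,0,0,0.3,0,0,0,0],
)

```text
time_s: 2.1
eef_pos: [0.4559, -0.3304, 0.0601]
tool_rot: [3.139, -0.002, 0.388]
force: [0.4, 0.2, 0.2]
opening: 0.0557
gripper_force: 0.0
```

```bash
python3 - <<'E'
from h import *
st=telemetry.read_state();print(st['eef_pos'],st['tool_rot'])
s=snap('scene');t=snap('top');u,v=map(int,proj(s,[.46,-.325,.04]));a,b=map(int,proj(t,[.46,-.325,.04]))
c=lambda s,u,v:cv2.resize(s['img'][v-32:v+32,u-32:u+32,::-1],(400,400),interpolation=cv2.INTER_CUBIC)
print(u,v,a,b)
cv2.imwrite('pics/g1.png',np.hstack([c(s,u,v),c(t,a,b)]))
E
```

```text
[ 0.4559 -0.3304  0.0601] [ 3.1388 -0.0018  0.3877]
418 170 440 227
```

View pics/g1.png

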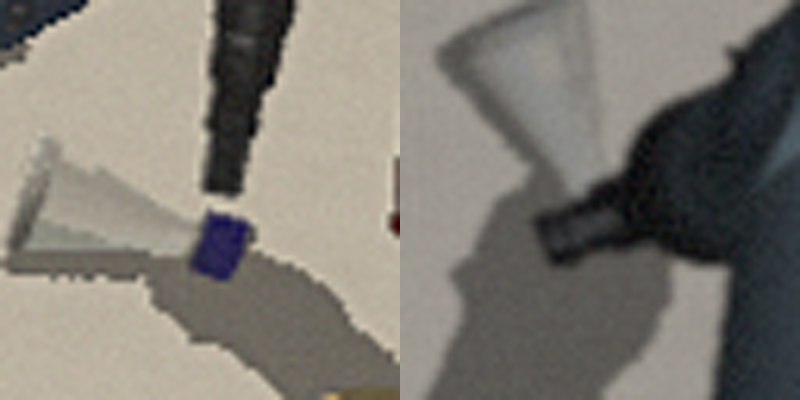

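The scene crop shows the fingers at (225,190) directly above the blue cap at (222,245), and they're lined up in yaw. I'll lower and close.

Call:
send_rows(
  series=[0.3,-0.002,-0.002,0.02,0,0.3,0,0,0.02,0,0.3,0,0,0.01,0,0.3,0,0,0.006,0,0.3,0,0,0,0,0.3,0,0,0,0,-1,0,0,0,0,-1,0,0,0,0],
)

```text
time_s: 2.87
eef_pos: [0.453, -0.329, 0.0035]
tool_rot: [3.14, -0.001, 0.388]
force: [-1.5, 1.1, 2.9]
opening: 0.0332
gripper_force: 61.3
```

Call:
send_rows(
  series=[-1,0,0,0,0,-1,0,0,0,0,-1,0,0,0,0,-1,0,0,0,0,-1,0,0,0,0,-1,0,0,0,0,-1,0,0,0,0,-1,0,0,0,0],
)

```text
time_s: 3.53
eef_pos: [0.4531, -0.3291, 0.0035]
tool_rot: [3.14, -0.001, 0.388]
force: [-0.5, -0.1, 5.0]
opening: 0.0331
gripper_force: 59.6
```

Call:
send_rows(
  series=[-1,0,0,-0.02,0,-1,0,0,-0.02,0,-1,0.0115,-0.028,0,0,-1,0.0115,-0.028,0,0,-1,0.0115,-0.028,0,0,-1,0.0115,-0.028,0,0,-1,0.0115,-0.028,0,0,-1,0.0115,-0.028,0,0],
)

```text
time_s: 4.2
eef_pos: [0.4512, -0.1452, 0.0418]
tool_rot: [-3.141, 0.001, 0.388]
force: [-0.4, 0.8, -1.6]
opening: 0.0332
gripper_force: 60.1
```

Call:
send_rows(
  series=[-1,0.0115,-0.028,0,0,-1,0.0115,-0.028,0,0,-1,0.0115,-0.028,0,0,-1,0.0115,-0.028,0,4,-1,0,0,0,4,-1,0,0,0,4,-1,0,0,0,4,-1,0,0,0,0],
)

```text
time_s: 4.87
eef_pos: [0.4517, -0.0253, 0.0418]
tool_rot: [-3.142, 0.001, 0.109]
force: [-0.2, 0.8, -1.3]
opening: 0.0333
gripper_force: 60.1
```

```bash
python3 - <<'E'
from h import *
st=telemetry.read_state();print(st['eef_pos'],st['tool_rot'],st['opening'],st['force'])
s=snap('scene');t=snap('top');u,v=map(int,proj(s,[.53,-.02,.07]));a,b=map(int,proj(t,[.53,-.02,.07]))
for S in(s,t):
    Q=cloud(S);m=(abs(Q[...,0]-.56)<.035)&(abs(Q[...,1]+.015)<.06)&(Q[...,2]>.02)&(Q[...,2]<.13);q=Q[m];print(m.sum(),q.min(0),q.max(0),q.mean(0))
c=lambda s,u,v:cv2.resize(s['img'][v-40:v+40,u-40:u+40,::-1],(400,400),interpolation=cv2.INTER_CUBIC)
print(u,v,a,b)
cv2.imwrite('pics/g2.png',np.hstack([c(s,u,v),c(t,a,b)]))
E
```

```text
[ 0.4517 -0.0253  0.0418] [-3.1415  0.0015  0.1085] 0.033332889191284375 [-0.2457  0.8019 -1.2945]
252 [ 0.5251 -0.0302  0.0433] [0.5565 0.0248 0.1063] [0.5395 0.0066 0.084 ]
219 [ 0.5289 -0.0459  0.0696] [0.564  0.0192 0.1111] [ 0.5456 -0.0134  0.0943]
347 191 339 201
```

View pics/g2.png

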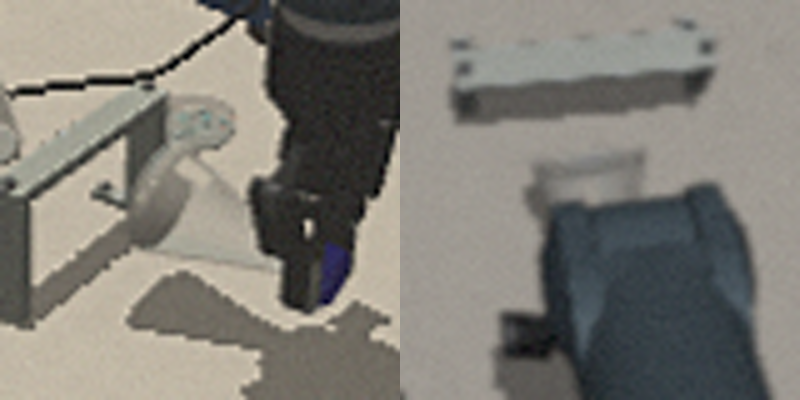

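The left crop shows the flask held by its cap at (335,275), with its base at (160,200) facing the bridge opening. The right crop shows it centred between the posts.

Call:
send_rows(
  series=[-1,0,0,0.015,0,-1,0,0,0.016,0,-1,0,0,0,0,-1,0.014,0,0,0,-1,0.015,0,0,0,-1,0.015,0,0,0,-1,0.014,0,0,0,-1,0,0,0,0],
)

```text
time_s: 5.63
eef_pos: [0.5143, -0.0189, 0.0126]
tool_rot: [-3.141, -0.006, 0.11]
force: [0.7, -0.6, -0.9]
opening: 0.033
gripper_force: 60.1
```

Call:
send_rows(
  series=[-1,0,0,-0.004,0,-1,-0.001,0,-0.005,0,-1,-0.002,0,-0.006,0,-1,-0.002,0,-0.006,0,-1,-0.002,0,-0.009,0,-1,-0.002,0,-0.009,0,-1,-0.001,0,-0.009,0,-1,0,0,0,0],
)

```text
time_s: 6.3
eef_pos: [0.4997, -0.0205, 0.061]
tool_rot: [3.141, -0.0, 0.109]
force: [-1.2, 1.3, -3.9]
opening: 0.0332
gripper_force: 60.0
```

Call:
send_rows(
  series=[-1,0,0,-0.008,0,-1,0.001,0,-0.008,0,-1,0.002,0,-0.009,0,-1,0.003,0,-0.009,0,-1,0.005,0,-0.01,0,-1,0.005,0,-0.01,0,-1,0.006,0,-0.009,0,-1,0.004,0,-0.006,0],
)

```text
time_s: 6.97
eef_pos: [0.5276, -0.0181, 0.13]
tool_rot: [3.141, -0.002, 0.108]
force: [-3.0, 1.3, -3.6]
opening: 0.033
gripper_force: 59.8
```

```bash
python3 - <<'E'
from h import *
st=telemetry.read_state();print(st['eef_pos'],st['tool_rot'],st['opening'],st['force'])
s=snap('scene');u,v=map(int,proj(s,[.57,-.02,.09]))
c=lambda s,u,v:cv2.resize(s['img'][v-40:v+40,u-40:u+40,::-1],(480,480),interpolation=cv2.INTER_CUBIC)
cv2.imwrite('pics/g3.png',c(s,u,v))
E
```

```text
[ 0.5276 -0.0181  0.13  ] [ 3.141  -0.0018  0.1079] 0.03302392004172403 [-2.994   1.3474 -3.6013]
```

View pics/g3.png

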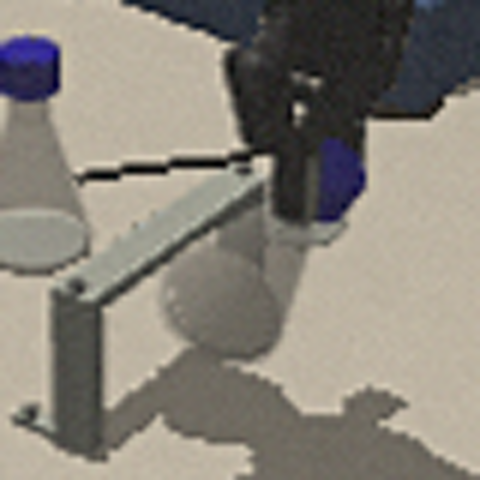

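The flask has swung to roughly 60°, with its base at (225,305) still under the bar's edge. I'll carry on along the arc.

Call:
send_rows(
  series=[-1,0.006,0,-0.007,0,-1,0.006,0,-0.007,0,-1,0.006,0,-0.006,0,-1,0.006,0,-0.004,0,-1,0.006,0,-0.003,0,-1,0.006,0,-0.003,0,-1,0.006,0,-0.002,0,-1,0,0,0,0],
)

```text
time_s: 7.68
eef_pos: [0.5696, -0.0133, 0.1613]
tool_rot: [3.141, -0.002, 0.109]
force: [-4.6, -1.5, -0.5]
opening: 0.0332
gripper_force: 60.0
```

```bash
cat > tilt.py <<'E'
from h import *
st=telemetry.read_state();print(st['eef_pos'],st['tool_rot'],st['opening'],st['force'])
E
python3 - <<'E'
from tilt import *
s=snap('scene');p=st['eef_pos'];u,v=map(int,proj(s,p+[0,0,-.03]))
im=s['img'][v-40:v+40,u-40:u+40,::-1]
cv2.imwrite('pics/g4.png',cv2.resize(im,(560,560),interpolation=cv2.INTER_CUBIC))
print(u-40,v-40,[proj(s,p+[0,0,z]) for z in(.02,-.09)])
E
```

```text
[ 0.5696 -0.0133  0.1613] [ 3.141  -0.002   0.1086] 0.0332481141519912 [-4.5504 -1.4521 -0.4952]
295 129 [array([336.2397, 153.4497]), array([335.0966, 187.3088])]
```

View pics/g4.png

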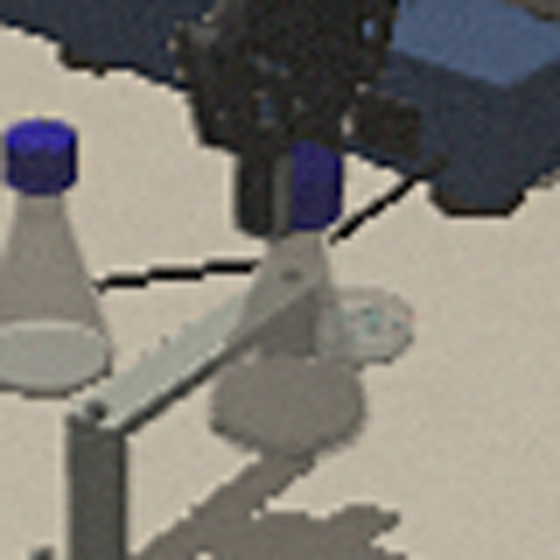

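Call:
send_rows(
  series=[-1,0.003,0,0,0,-1,0,0,0,0,-1,-0.01,0,0,0,-1,-0.025,0,0,0,-1,0,0,-0.02,0,-1,0,0,-0.03,0,-1,0,0,-0.02,0,-1,0,0,0,0],
)

```text
time_s: 8.4
eef_pos: [0.542, -0.0153, 0.2373]
tool_rot: [3.14, -0.018, 0.11]
force: [1.3, 0.1, -0.4]
opening: 0.0331
gripper_force: 60.2
```

```bash
cat > ax.py <<'E'
from tilt import *
def go(n):
    s=snap(n);p=st['eef_pos'];Q=cloud(s)
    r=np.hypot(Q[...,0]-p[0],Q[...,1]-p[1])
    out=[]
    for z0 in np.arange(-.09,-.015,.01):
        z=p[2]+z0
        m=(r<.05)&(abs(Q[...,2]-z)<.005)
        if m.sum()>8:
            q=Q[m];vd=(q.mean(0)-s['origin'])[:2];vd/=np.linalg.norm(vd);l=np.array([-vd[1],vd[0]])
            t=(q[:,:2]-p[:2])@l;out.append((z0,t.min(),t.max(),(t.min()+t.max())/2,m.sum()))
    print(n,'lat',l);print(np.array(out))
go('scene')
E
python3 ax.py
```

```text
[ 0.542  -0.0153  0.2373] [ 3.1405 -0.0183  0.1097] 0.03309577830696983 [ 1.3466  0.0892 -0.4455]
scene lat [0.7987 0.6018]
[[-0.09   -0.0306  0.036   0.0027 72.    ]
 [-0.08   -0.0275  0.0368  0.0046 90.    ]
 [-0.07   -0.027   0.0337  0.0034 85.    ]
 [-0.06   -0.0236  0.0315  0.0039 81.    ]
 [-0.05   -0.0205  0.0261  0.0028 67.    ]
 [-0.04   -0.0198  0.0211  0.0006 60.    ]
 [-0.03   -0.0167  0.0186  0.0009 56.    ]
 [-0.02   -0.0161  0.016  -0.0001 46.    ]]
```

Call:
send_rows(
  series=[-1,0.006,-0.031,0,0,-1,0.007,-0.033,0,0,-1,0.007,-0.034,0,0,-1,0.007,-0.034,0,0,-1,0.007,-0.034,0,0,-1,0.007,-0.034,0,0,-1,0.007,-0.034,0,0,-1,0.006,-0.033,0,0],
)

```text
time_s: 9.12
eef_pos: [0.5608, 0.2573, 0.2292]
tool_rot: [-3.14, -0.001, 0.11]
force: [0.8, -0.1, -1.5]
opening: 0.0327
gripper_force: 60.2
```

Call:
send_rows(
  series=[-1,0,0,0,0,-1,0,0,0.02,0,-1,0,0,0.02,0,-1,0,0,0.02,0,-1,0,0,0.014,0,-1,0,0,0,0,-1,0,0,0,0,-1,0,0,0,0],
)

```text
time_s: 9.78
eef_pos: [0.5615, 0.2553, 0.1572]
tool_rot: [-3.14, -0.002, 0.109]
force: [0.2, 0.3, -0.7]
opening: 0.0325
gripper_force: 60.3
```

```bash
python3 - <<'E'
from ax import *
for n in('scene','top'):
    S=snap(n);Q=cloud(S);m=(abs(Q[...,2]-.051)<.006)&(abs(Q[...,0]-.567)<.08)&(abs(Q[...,1]-.254)<.08)&(S['img'].astype(int).sum(-1)>400)
    print(n,m.sum(),Q[m].min(0),Q[m].max(0))
    # flask bottom
    r=np.hypot(Q[...,0]-st['eef_pos'][0],Q[...,1]-st['eef_pos'][1]);m=(r<.045)&(Q[...,2]>.062)&(Q[...,2]<.085);print(m.sum(),Q[m].min(0) if m.any() else 0,Q[m].max(0) if m.any() else 0)
s=load('scene');u,v=map(int,proj(s,st['eef_pos']+[0,0,-.06]))
cv2.imwrite('pics/g5.png',cv2.resize(s['img'][v-45:v+45,u-45:u+45,::-1],(560,560),interpolation=cv2.INTER_CUBIC));print(u,v)
E
```

```text
[0.5615 0.2553 0.1572] [-3.1404 -0.002   0.1087] 0.0325378068661577 [ 0.2319  0.2698 -0.7382]
scene lat [0.6262 0.7797]
[[ -0.09    -0.0318   0.0347   0.0015  84.    ]
 [ -0.08    -0.032    0.0341   0.001  116.    ]
 [ -0.07    -0.0294   0.0308   0.0007 105.    ]
 [ -0.06    -0.0258   0.0275   0.0009  99.    ]
 [ -0.05    -0.024    0.0242   0.0001  88.    ]
 [ -0.04    -0.0218   0.021   -0.0004  81.    ]
 [ -0.03    -0.018    0.0178  -0.0001  69.    ]
 [ -0.02    -0.016    0.0147  -0.0006  57.    ]]
scene 334 [0.5212 0.1906 0.0451] [0.6452 0.3334 0.0548]
223 [0.5303 0.2291 0.0631] [0.5907 0.2896 0.0847]
top 88 [0.5609 0.1896 0.045 ] [0.6309 0.2431 0.0569]
0 0 0
267 222
```

View pics/g5.png

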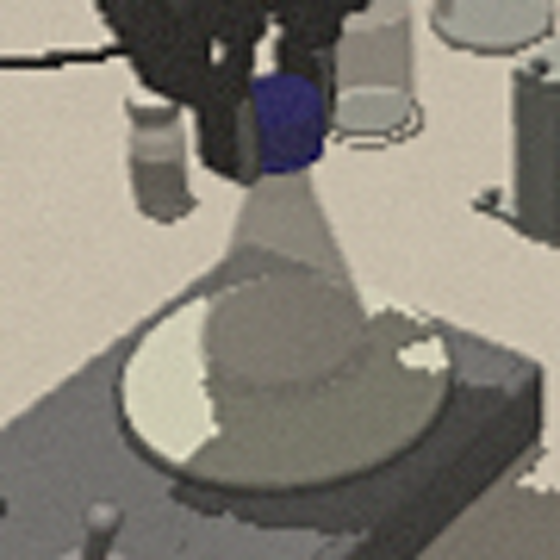

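The flask hangs nearly upright over the plate, with its cap at (288,125) and its base at (285,335). I'll lower it gently after a 5 mm correction.

Call:
send_rows(
  series=[-1,0.005,0,0,0,-1,0,0,0.004,0,-1,0,0,0.004,0,-1,0,0,0.003,0,-1,0,0,0.001,0,-1,0,0,0.001,0,-1,0,0,0,0,-1,0,0,0,0],
)

```text
time_s: 10.6
eef_pos: [0.5681, 0.2556, 0.1468]
tool_rot: [-3.141, -0.005, 0.108]
force: [-1.5, -1.1, 9.6]
opening: 0.0333
gripper_force: 61.5
```

Call:
send_rows(
  series=[-1,0,0,0.0015,0,-1,0,0,0,0,-1,0,0,0,0,-1,0,0,-0.001,0,-1,0,0,-0.001,0,-1,0,0,0,0,-1,0,0,0,0,-1,0,0,0,0],
)

```text
time_s: 11.27
eef_pos: [0.5679, 0.2556, 0.1468]
tool_rot: [-3.141, -0.005, 0.108]
force: [-1.4, -1.3, 9.1]
opening: 0.0325
gripper_force: 61.3
```

Call:
send_rows(
  series=[-0.1,0,0,0,0,0,0,0,0,0,0.1,0,0,0,0,0.3,0,0,0,0,0.3,0,0,0,0,0.3,0,0,0,0,0.3,0,0,0,0,0.3,0,0,0,0],
)

```text
time_s: 11.93
eef_pos: [0.5656, 0.2552, 0.1437]
tool_rot: [3.142, 0.0, 0.109]
force: [0.7, -0.4, 0.0]
opening: 0.0554
gripper_force: 0.0
```

Call:
send_rows(
  series=[0.3,0,0,-0.015,0,0.3,0,0,-0.03,0,0.3,0,0,-0.035,0,0.3,0,0,-0.02,0,0.3,0,0,0,0,-1,0,0,0,0,-1,0,0,0,0,-1,0,0,0,0],
)

```text
time_s: 12.6
eef_pos: [0.5647, 0.2545, 0.2419]
tool_rot: [3.14, 0.003, 0.109]
force: [0.1, -0.1, -0.5]
opening: 0.0199
gripper_force: 0.0
```

```bash
python3 - <<'E'
from tilt import *
for n in('scene','top'):
    S=snap(n);Q=cloud(S)
    r=np.hypot(Q[...,0]-.568,Q[...,1]-.2555);m=(r<.04)&(Q[...,2]>.155)&(Q[...,2]<.18)
    if m.any(): print(n,'cap',m.sum(),(Q[m].min(0)+Q[m].max(0))/2,Q[m].max(0),Q[m].min(0))
    m=(r<.06)&(Q[...,2]>.062)&(Q[...,2]<.085)
    if m.any(): print('base',m.sum(),Q[m].min(0),Q[m].max(0))
    a=.160;ex=np.array([np.cos(a),np.sin(a)]);
    m=(np.hypot(Q[...,0]-.53,Q[...,1]-.373)<.04)&(Q[...,2]>.06)&(Q[...,2]<.1)
    if m.any(): print('tog',m.sum(),Q[m].mean(0),Q[m][Q[m][:,2]>.077].mean(0))
s=load('scene');u,v=map(int,proj(s,[.56,.3,.1]))
cv2.imwrite('pics/g6.png',cv2.resize(s['img'][v-60:v+60,u-60:u+60,::-1],(600,600),interpolation=cv2.INTER_CUBIC));print(u,v,proj(s,[.568,.254,.051]),proj(s,[.568,.254,.173]))
E
```

```text
[0.5647 0.2545 0.2419] [3.1404 0.0032 0.1087] 0.01991405651114759 [ 0.105  -0.0801 -0.4503]
scene cap 186 [0.5669 0.2555 0.1659] [0.5835 0.2718 0.1766] [0.5503 0.2393 0.1551]
base 255 [0.5356 0.2261 0.0622] [0.5926 0.2888 0.0849]
tog 44 [0.5231 0.3773 0.0773] [0.5218 0.3768 0.0823]
tog 18 [0.5282 0.3719 0.0809] [0.5264 0.3722 0.0848]
253 230 [267.2873 235.8593] [263.5083 194.7028]
```

View pics/g6.png

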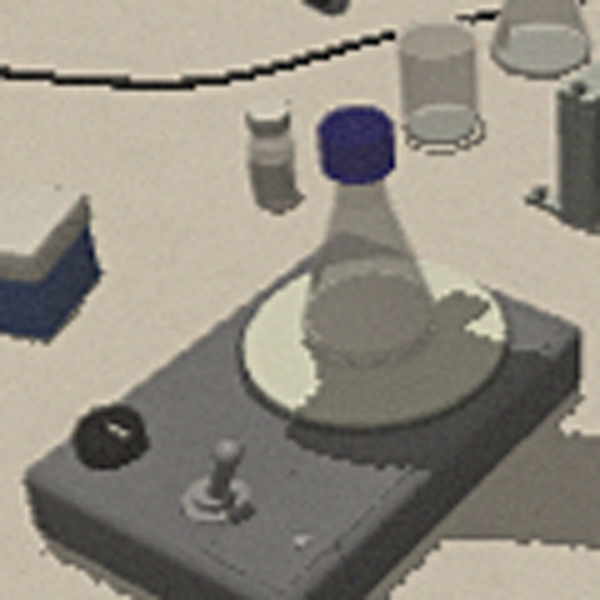

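The flask stands upright on the plate, with its cap at (355,145) and its base near (370,320). The toggle tip is at (228,450) and the knob at (110,437). I'll check the centring within this one camera.

```bash
python3 - <<'E'
from h import *
s=load('scene')
W=lambda x,y,z:at_h(s,193+x/5,170+y/5,z)[:2]
pts=np.array([W(*p,.051) for p in [(240,345),(508,335),(375,430),(280,405),(470,400),(285,278),(500,365)]])
from scipy.optimize import least_squares
f=least_squares(lambda c:np.hypot(*(pts-c).T)-.065,[.567,.255]);print('plate',f.x,f.fun)
b=np.array([W(*p,.053) for p in [(370,372),(335,360),(410,357)]])
f=least_squares(lambda c:np.hypot(*(b-c).T)-.0345,[.567,.255]);print('base',f.x,f.fun)
print('captop',W(357,122,.174), W(357,185,.152))
print('tip',W(228,450,.079),'bush',W(217,497,.047),'knob',W(110,425,.058))
E
```

```text
plate [0.5615 0.2573] [ 0.0011  0.0007  0.0028 -0.0015  0.0034  0.0064  0.0013]
base [0.5682 0.2511] [ 0.0029 -0.0018 -0.0017]
captop [0.5662 0.2527] [0.5527 0.2668]
tip [0.5243 0.3733] bush [0.534  0.3764] knob [0.5981 0.386 ]
```

Call:
send_rows(
  series=[-1,-0.012,-0.024,0,0,-1,-0.012,-0.024,0,0,-1,-0.012,-0.024,0,0,-1,-0.012,-0.025,0,0,-1,-0.012,-0.025,0,0,-1,0,0,0.02,-3,-1,0,0,0.03,0,-1,0,0,0,0],
)

```text
time_s: 13.37
eef_pos: [0.4886, 0.3675, 0.187]
tool_rot: [3.136, 0.011, 0.163]
force: [-1.1, -2.4, -1.7]
opening: 0.0
gripper_force: 0.0
```

```bash
python3 - <<'E'
from tilt import *
s=snap('top');Q=cloud(s);img=s['img'].astype(int)
m=(np.hypot(Q[...,0]-.568,Q[...,1]-.2555)<.06)&(img[...,2]>img[...,0]+35)
e=np.argwhere(m)[:,::-1];print(m.sum(), at_h(s,*e.mean(0),.172) if m.any() else 0)
q=Q[m&(Q[...,2]>.168)];print(len(q),q.mean(0) if len(q) else 0)
E
```

```text
[0.4886 0.3675 0.187 ] [3.1357 0.0112 0.1632] 8.05803027502878e-06 [-1.1323 -2.4143 -1.7064]
117 [0.57   0.2521 0.172 ]
113 [0.5699 0.2522 0.1731]
```

The cap is within 3 mm of the plate's centre in the top camera's frame. Next is the toggle.

Call:
send_rows(
  series=[-1,0,0,0.03,0,-1,0,0,0.04,0,-1,0,0,0.03,0,-1,0,0,0.019,0,-1,0,0,0,0,-1,0.006,0,0,0,-1,0.006,0,0,0,-1,0,0,0,0],
)

```text
time_s: 14.08
eef_pos: [0.5086, 0.3732, 0.0779]
tool_rot: [-3.139, -0.006, 0.159]
force: [0.6, 0.4, 1.0]
opening: -0.0002
gripper_force: 0.0
```

Call:
send_rows(
  series=[-1,0.006,0,0,0,-1,0.006,0,0,0,-1,0.006,0,0,0,-1,0.006,0,0,0,-1,0.004,0,0,0,-1,0,0,0,0,-1,0,0,0,0,-1,0,0,0,0],
)

```text
time_s: 14.75
eef_pos: [0.5314, 0.3765, 0.0747]
tool_rot: [3.141, 0.002, 0.162]
force: [-4.1, -1.5, 1.7]
opening: 0.0002
gripper_force: 2.0
```

```bash
cat > tg.py <<'E'
from tilt import *
for n in('scene','top'):
    S=snap(n);Q=cloud(S)
    m=(np.hypot(Q[...,0]-.54,Q[...,1]-.376)<.03)&(Q[...,2]>.065)&(Q[...,2]<.1)
    print(n,m.sum(),Q[m].mean(0),Q[m].max(0),Q[m].min(0))
E
python3 tg.py
```

```text
[0.5314 0.3765 0.0747] [3.1411 0.0018 0.1616] 0.00020649773785190348 [-4.1342 -1.5224  1.7324]
scene 104 [0.5262 0.3806 0.0882] [0.5539 0.3915 0.0998] [0.5175 0.3619 0.0654]tg.py:5: RuntimeWarning: Mean of empty slice.
  print(n,m.sum(),Q[m].mean(0),Q[m].max(0),Q[m].min(0))
  ret = um.true_divide(
Traceback (most recent call last):
  File "tg.py", line 5, in <module>
    print(n,m.sum(),Q[m].mean(0),Q[m].max(0),Q[m].min(0))
                                 ~~~~~~~~^^^
ValueError: zero-size array to reduction operation maximum which has no identity
```

Call:
send_rows(
  series=[-1,-0.004,0,0.003,0,-1,0,0,0.003,0,-1,0.006,0,0,0,-1,0.004,0,0,0,-1,0.003,0,0,0,-1,0,0,0,0,-1,0,0,0,0,-1,0,0,0,0],
)

```text
time_s: 15.52
eef_pos: [0.5311, 0.3762, 0.0673]
tool_rot: [3.135, 0.02, 0.164]
force: [-18.4, -6.5, 12.7]
opening: 0.0004
gripper_force: 10.3
```

The force rose with no movement, so the toggle is at its far stop. I'll back off and check.

Call:
send_rows(
  series=[-1,-0.01,0,0,0,-1,-0.02,0,0,0,-1,-0.02,0,0,0,-1,0,0,-0.03,0,-1,0,0,-0.04,0,-1,0,0,-0.04,0,-1,-0.03,0,0,0,-1,-0.02,0,0,0],
)

```text
time_s: 16.18
eef_pos: [0.4455, 0.364, 0.183]
tool_rot: [-3.137, -0.009, 0.159]
force: [-0.8, 0.3, -0.7]
opening: 0.0001
gripper_force: 0.0
```

```bash
python3 tg.py; python3 - <<'E'
from h import *
s=snap('scene')
cv2.imwrite('pics/g7.png',cv2.resize(s['img'][100:330,180:500,::-1],(800,575),interpolation=cv2.INTER_CUBIC))
E
```

```text
[0.4455 0.364  0.183 ] [-3.1365 -0.009   0.1591] 7.168258729714788e-05 [-0.8211  0.3073 -0.7283]
scene 49 [0.5439 0.3803 0.0771] [0.551  0.3854 0.0871] [0.5374 0.3747 0.0659]
top 19 [0.5498 0.3762 0.0801] [0.5568 0.3816 0.0849] [0.5434 0.3716 0.0679]
```

View pics/g7.png

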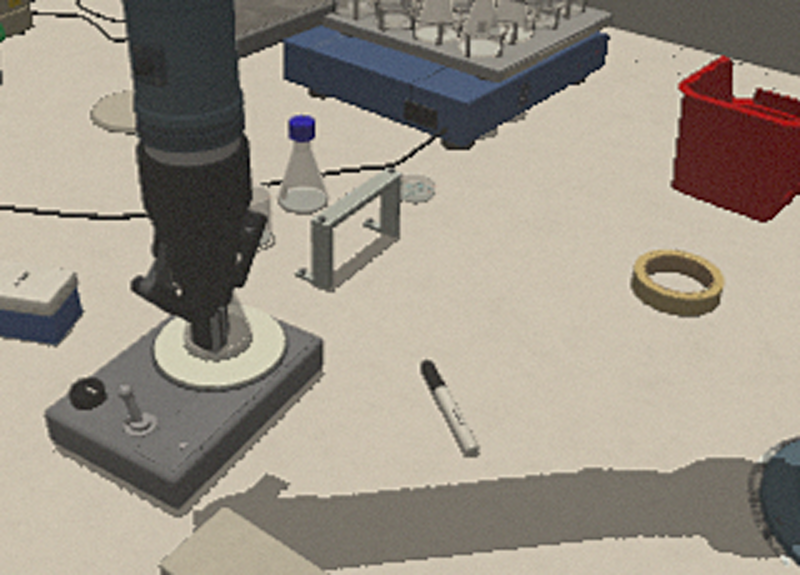

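The toggle tip at (125,392) now leans towards the knob: it moved 21 mm in +x, as a flip should. The flask stands on the plate at (215,335), behind the gripper in this view, and the robot touches nothing.

```bash
python3 -c "
from h import *
print(job.finish_job())"
```

```text
the job is handed in; nothing more can be done
None
```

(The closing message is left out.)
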